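# Clamp a marble blank down on the holding board

## Task

Get the marble blank ready for carving: gently push it back along the holding board until its sawn edge lies flush against the wooden fence. Then slide the clamp's blue jaw down its bar until the red cap rests on the stone and the jaw tilts and binds on the bar, and screw the wooden handle firmly tight without cracking the stone. Leave the tools and offcuts lying around where they are, and let go at the end.

Things in the scene. Friction and masses are not known exactly. Their poses are not given: they have to be found in the camera images.
- board: Plywood holding board, 325 x 240 x 18 mm, fixed on the bench (its place and heading vary). Origin: on the bench, under the clamp's screw axis; x from screw to bar, z up. In this frame it covers x -165 to 160 mm, y -120 to 120 mm; the fence's front face is at x = 85 mm; the clamp's steel bar (20 x 9 mm) stands upright at x = 110 mm, y = 0, with its top 189 mm above the bench.
- fence: Dark waxed wooden stop strip screwed to the board, 12 mm deep, 160 mm long (along y), 22 mm high above the board's top. Origin: middle of the lower edge of its front face (the face the stone lies against); axes as the board's, the stone comes from -x.
- slab: Marble blank, 160 (x) x 80 (y) x 24 mm, about 0.8 kg, loose on the board. Sawn edge at its +x end, rough sides (76 to 80 mm apart from x = -70 to 80 mm), flat front end (46 mm wide) at -x. Origin: centre of its underside, x to the sawn edge; home at about x = 5 mm in the board's frame. Pressing or knocking it on the fence with over 60 N chips it; 20 to 30 N is enough.
- slab_front (a point): Middle of the blank's front (-x) end, at half its height: push it here, towards the fence (sliding takes 4 to 7 N). Arriving askew it can wedge with one corner on the fence: square it first with a nudge on the side of its front part (it then turns about a point some 45 mm beyond its middle), or push more on the side that lags.
- slab_back (a point): Middle of the blank's sawn (+x) edge, at half its height; flush when it is at x = 0 in the fence's frame.
- jaw_run (a joint): How far the jaw has come down the bar, in m, 0 at the top. The cap of the drooping jaw meets the stone at about 0.051 to 0.056; the tilted jaw is bound at about 0.060 to 0.064 (2.4 mm sooner per rad of the handle's joint). A brake spring holds the jaw where it is left; pushed down near the bar it slides at about 5 N, more at a quick start.
- jaw (a joint): Tilt of the jaw in rad: about -0.043 hanging free (tip drooping), 0 level, +0.034 to +0.045 when tilted tip up and bound on the bar; it then gives under the screw: about 0.055 at 60 N of thrust, 0.066 at 100 N. Pushing the arm down after the cap has met the stone tilts it; when it binds the push meets a firm stop (15 to 20 N is ample) and it stays bound by itself.
- jaw_top (a point): Top of the jaw's blue arm (20 mm wide), 50 mm from the bar's axis, 60 mm from the screw's: at x = 60 mm, y = 0 in the board's frame. Push the jaw down here with closed fingers. 109 mm above the bench when the cap meets the stone, 105 mm when bound. The jaw's head (56 mm high, 15 mm above the arm's top) and the handle rise at the arm's ends, 68 mm apart.
- handle (a joint): Turn of the screw in rad, growing clockwise seen from above (tightening), 2.4 mm feed per rad, 0 to 7 rad. On the bound jaw the thrust grows by about 45 N per rad: a sixth of a turn after binding gives about 55 N, which is firm; under 30 N is slack, over 100 N (about 2 rad) cracks the stone. Turning takes about 0.2 N m plus 0.0024 N m per newton of thrust.
- handle_top (a point): Centre of the top of the six-sided wooden handle (30 mm across flats, 60 mm long downwards from here) on the screw axis; z up the axis, x turns with the handle (red mark on top); a pair of flats faces along this x, others every 60 degrees. About 183 mm above the bench when the cap is on the stone; it sinks only about 0.9 mm per rad of tightening.
- pad_face (a point): Centre of the underside of the red cap under the screw, 30 mm in diameter, level with the stone's top (42 mm above the bench) when it rests on it.
- cap: The red protective cap itself (30 mm diameter, 9 mm thick), which presses on the stone; origin at its top face. How hard it presses can be felt at the handle: with the grip held still after a turn a wrist feels about 0.12 to 0.18 N m in a first grasp, and, gripped afresh and turned 0.13 rad more, over 0.2 N m once it presses with 50 N.
- offcut: Small marble offcut, 50 x 36 x 26 mm, on the board beside the blank's place (+y side); leave it.
- mallet: Wooden carving mallet lying on the bench, 235 mm long; leave it.
- chisel_flat: Flat steel chisel on the bench, 180 mm long; leave it.
- chisel_point: Narrow steel chisel on the bench, 180 mm long; leave it.
- glue_tin: Tin with a yellow label, 74 mm diameter, 100 mm high; leave it.
- dust_brush: Dust brush on the bench; leave it.
- spare_clamp: A second F-clamp lying flat on the bench, 290 mm long; leave it.

How it is judged:
By the outcome, as a careful person would: the job done as asked, in the order asked, and still so for the second after the job is handed in, with the robot touching nothing.
It also fails if it takes over 72 s, if anything falls off the work surface, if the arm or the gripper's body presses on something with over 40 N, if the wrist force passes 120 N, or if a joint passes its speed limit or range.

## Robot

A 7-joint arm with a two-finger parallel gripper is mounted at the origin on the work surface. World frame = base frame: x ahead of the robot, y to its left, z up, the work surface at z = 0. Lengths are in m, angles in rad, forces in N, time in s.
With the tool pointing down it reaches from about 0.4 to 0.925 m from the base axis. Payload 5.6 kg.
Tool frame: the origin (TCP) lies midway between the tips of the shut fingers; the grasp point (between the pads) lies 19 mm behind it; z points along the fingers, y is the line along which they close (so a half turn about z gives the same grasp; the last joint's range is limited). The gripper opens to 85 mm and grips with 20 to 120 N. Pads are 22 mm wide; open, the fingers measure 114 mm over their backs; the gripper's body (76 mm by 85 mm) begins 54 mm behind the grasp point. The pads swing forward as they close: fully open they stand 13 mm farther back than shut.
Start: joints at [1.24, 0.468, -0.012, 1.603, 0.006, 1.071, -0.056], TCP at [0.184, -0.623, 0.231] pointing down, gripper open.
Joint ranges: [-2.53, 2.53], [-0.31, 2.02], [-1.57, 1.55], [0.28, 2.44], [-1.29, 4.43], [0.15, 1.84], [-2.92, 2.92]. Speed limits (rad/s): [2.57, 2.57, 3.14, 3.14, 3.14, 3.14, 3.14].

## Interface

Orientations are given as a unit quaternion [w, x, y, z].
In Python, from plant import ctrl, optics gives the robot as it stands. The module is installed in compiled form; this text tells all that it offers.
- The arm moves only by the tool servo_tool, never from a script. Its argument "targets" is a list of rows, each an object with "travel": the shift along the world's x, y, z in mm, a list of three; "turn": the turn about the world's z in degrees; "jaw": the finger opening in mm, from 0 to 85.4. A call has 1 to 10 rows; each row is the pose to reach, as a shift and turn from the pose commanded when the call began; what a row does not reach only later rows make up. A row lasts 1/10 s, in which the tool goes at most 50 mm and 8.59 degrees, less where a joint would pass 70% of its speed; a pose out of reach is approached as far as the arm can. A call with a gripper value outside its range is refused whole. The fingers move at their own pace and stop on an object; the grip force is fixed at half the most. Time passes only in rows, so rows that repeat a pose let the fingers close. It gives the time, the measured TCP pose, the force, the opening and the grip force at its end, in the units of the state.
- ctrl.get_state(): the state, without advancing time (a new reading comes with each control period).
- optics.grab_frame(name): name is "side" or "top" or "wrist"; returns a dict with "pixels" (420x560x3 uint8, red, green, blue), "depth" (420x560 float32, m along the optical axis (not along the pixel's ray), 0 where there is no reading), "fx", "fy", "cx", "cy" (pixels), "extrinsics" (4x4, takes a point from world to camera coordinates); the wrist camera has in their place "tool_from_camera" (4x4, takes a point from camera to tool coordinates, whose origin is the TCP and whose axes are the flange's). Camera axes: x right, y down, z forward; pixel columns grow to the right and rows downward; lengths in m; the calibration is good to about 2 mm. A picture is of the moment at which its call begins: read the wrist's pose just before it.
- ctrl.finish_job(): hands the job in; it is judged then, once.
Trained networks look in a picture, given as the dict that the camera call returned (one of the last four; its "shot" number tells which), for a name from the list of things; names that differ only in an ending like _2 or _b are one class to them, and where a whole thing is asked for, a point or a joint stands for the part that bears it (a point fixed in the world has none). Each returns a list of dicts, best first, with "conf" (0 to 1); they miss things now and then, are a little off and sometimes report something else, mostly with a low value. They report only what shows in the picture. A call takes as long as a camera call.
- optics.search_frame(picture, name): "xyz" ([x, y, z] in m, in world coordinates, good to about 4 mm: the middle of the surface that is visible of it).
- optics.regions_of(picture, name): "pixels" (420x560 bool, what is visible of it).
The state is a dict: "time_s": time; "joint_pos": joint angles; "dq": joint speeds; "tau": joint torques, N m; "position": TCP position; "tcp_rot": TCP orientation; "contact_force": force on the tool from outside, world axes, zero at the start; "ft_torque": the same for the moment, N m; "finger_gap": opening from 0.0 (shut) to 1.0 (fully open); "finger_force": force on a finger pad.
Only numpy, scipy, OpenCV 4.12 (cv2) and the standard library are available. Lean on these libraries where they do the work, as an engineer would, in place of code of your own. Each camera call takes 0.05 s, during which the arm holds its last target. There are 200 camera calls.

## Working session

There is one attempt and no reset: what is moved stays moved. The work goes in short steps, Python scripts to look and compute and a tool call to move; the robot and the scene stay as the last step left them, time stands still between calls to the robot, and variables do not carry over. Pictures are saved under pics/ and viewed, at most 10 in all, crops included, and the job is handed in when it is done.

Besides the shell and the picture viewer there is one more tool, called after "Call:" by a JSON object that holds its "api" and its "payload", one argument or row to a line. servo_tool: Moves the arm, as the interface text tells. Its arguments: {"type":"object","properties":{"targets":{"type":"array","items":{"type":"object","properties":{"travel":{"type":"array","items":{"type":"number"}},"turn":{"type":"number"},"jaw":{"type":"number"}}}}},"required":["targets"]}

```bash
mkdir -p pics; cat > h.py <<'E'
import numpy as np, cv2
from plant import ctrl, optics
def pts(f):
    d=f["depth"]; v,u=np.mgrid[:d.shape[0],:d.shape[1]]
    c=np.stack([(u-f["cx"])/f["fx"]*d,(v-f["cy"])/f["fy"]*d,d],-1)
    T=np.linalg.inv(f["extrinsics"])
    return c@T[:3,:3].T+T[:3,3]
def save(f,n): cv2.imwrite(f"pics/{n}.png",cv2.cvtColor(f["pixels"],cv2.COLOR_RGB2BGR))
E
python3 - <<'E'
from h import *
np.set_printoptions(precision=4,suppress=True)
s=ctrl.get_state(); print(s)
for n in("top","side"):
    f=optics.grab_frame(n); save(f,n+"0"); P=pts(f)
    for k in("board","fence","slab","slab_front","jaw","jaw_top","handle_top","handle","offcut","cap","glue_tin","spare_clamp","mallet"):
        r=optics.search_frame(f,k); print(n,k,[(np.round(q["xyz"],4),round(q["conf"],2)) for q in r[:2]])
    for k in("fence","slab","board"):
        r=optics.regions_of(f,k)
        if r:
            m=r[0]["pixels"]&(f["depth"]>0); q=P[m]; z=np.median(q[:,2])
            q=q[abs(q[:,2]-z)<.006]
            print(n,k,"z",z,len(q),cv2.minAreaRect((q[:,:2]*1000).astype(np.float32)))
E
```

```text
{'time_s': 0.0, 'joint_pos': array([ 1.24  ,  0.4684, -0.0116,  1.6036,  0.006 ,  1.0714, -0.0563]), 'dq': array([ 0.0014,  0.0006,  0.0017,  0.0009, -0.001 ,  0.0009,  0.0001]), 'tau': array([ -0.0002, -53.2384,   0.0214, -25.1311,   0.0114,   0.0078,
        -0.    ]), 'position': array([ 0.1843, -0.6228,  0.2303]), 'tcp_rot': array([-0.0009,  0.9897,  0.1434, -0.0002]), 'contact_force': array([ 0.3505, -0.0795, -0.771 ]), 'ft_torque': array([ 0.023 , -0.0045, -0.0206]), 'finger_force': 0.0, 'finger_gap': 1.0029503846210814}
top board [(array([0.6049, 0.0679, 0.0183]), 0.9), (array([0.6062, 0.4475, 0.0111]), 0.65)]
top fence [(array([0.693 , 0.0739, 0.0408]), 0.46)]
top slab [(array([0.5523, 0.051 , 0.0371]), 0.82)]
top slab_front [(array([0.5536, 0.0505, 0.0439]), 0.73)]
top jaw [(array([0.6502, 0.0691, 0.1707]), 0.91), (array([0.5537, 0.049 , 0.039 ]), 0.2)]
top jaw_top []
top handle_top []
top handle [(array([0.5941, 0.0651, 0.2271]), 0.45)]
top offcut [(array([0.637 , 0.1725, 0.0453]), 0.59)]
top cap []
top glue_tin [(array([0.294 , 0.3593, 0.1007]), 0.8), (array([ 0.6735, -0.3
[... 1311 characters left out ...]
0.4705, 0.4346, 0.0088]), 0.26)]
side glue_tin [(array([0.2704, 0.381 , 0.085 ]), 0.77), (array([0.5476, 0.0673, 0.0381]), 0.38)]
side spare_clamp [(array([ 0.3373, -0.3331,  0.018 ]), 0.77)]
side mallet [(array([ 0.5682, -0.4452,  0.048 ]), 0.64), (array([0.551 , 0.0692, 0.0391]), 0.35)]
side fence z 0.03451267269687108 187 ((690.02197265625, 94.47511291503906), (17.878555297851562, 138.28599548339844), 9.135231971740723)
side slab z 0.04154068034434022 1041 ((557.4007568359375, 57.249977111816406), (159.72662353515625, 83.77658081054688), 14.971456527709961)
side board z 0.01849934953599708 3942 ((656.384765625, 5.4382171630859375), (420.8918762207031, 384.4319763183594), 9.71781063079834)
```

View pics/top0.png

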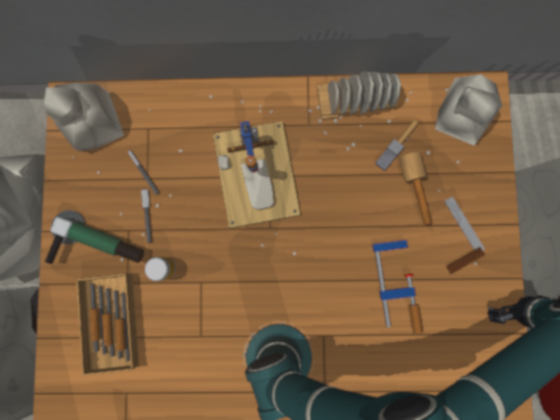

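View pics/side0.png

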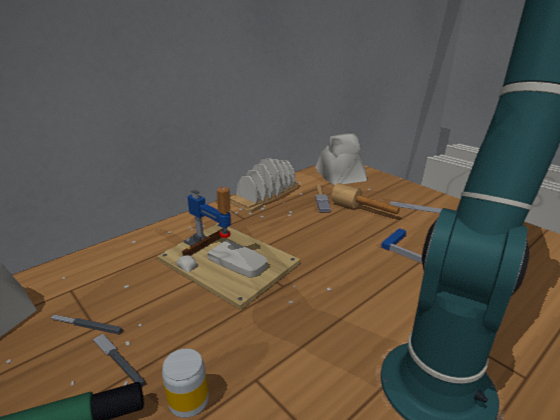

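Call:
{"api": "servo_tool", "payload": {
  "targets": [
    {"travel": [240, 270, 40], "turn": -7, "jaw": 20},
    {"travel": [240, 270, 40], "turn": -7, "jaw": 20},
    {"travel": [240, 270, 40], "turn": -7, "jaw": 20},
    {"travel": [240, 270, 40], "turn": -7, "jaw": 20},
    {"travel": [240, 270, 40], "turn": -7, "jaw": 20},
    {"travel": [240, 270, 40], "turn": -7, "jaw": 20},
    {"travel": [240, 270, 40], "turn": -7, "jaw": 20},
    {"travel": [250, 400, 40], "turn": -7, "jaw": 20},
    {"travel": [250, 650, 40], "turn": -7, "jaw": 20},
    {"travel": [250, 650, 40], "turn": -7, "jaw": 20}
  ]
}}

```text
time_s: 2.7
position: [0.426, -0.2117, 0.2708]
tcp_rot: [0.0, 0.997, 0.083, 0.0]
contact_force: [0.7, 0.1, -0.1]
finger_gap: 0.233
finger_force: 0.0
```

Call:
{"api": "servo_tool", "payload": {
  "targets": [
    {"travel": [0, 0, 0], "turn": 0, "jaw": 20}
  ]
}}

```text
time_s: 2.8
position: [0.4267, -0.2069, 0.2711]
tcp_rot: [-0.001, 0.996, 0.088, 0.0]
contact_force: [1.2, -0.8, 0.0]
finger_gap: 0.231
finger_force: 0.0
```

Call:
{"api": "servo_tool", "payload": {
  "targets": [
    {"travel": [0, 240, 0], "turn": 0, "jaw": 20},
    {"travel": [0, 240, 0], "turn": 0, "jaw": 20},
    {"travel": [0, 240, 0], "turn": 0, "jaw": 20},
    {"travel": [0, 240, 0], "turn": 0, "jaw": 20},
    {"travel": [0, 240, 0], "turn": 0, "jaw": 20},
    {"travel": [0, 240, 0], "turn": 0, "jaw": 20},
    {"travel": [0, 240, 0], "turn": 0, "jaw": 20}
  ]
}}

```text
time_s: 3.5
position: [0.426, 0.0262, 0.2708]
tcp_rot: [0.0, 0.997, 0.084, 0.0]
contact_force: [0.3, -0.6, 0.6]
finger_gap: 0.231
finger_force: 0.0
```

```bash
cat >> h.py <<'E'
from scipy.spatial.transform import Rotation as R
def wrist():
    s=ctrl.get_state(); f=optics.grab_frame("wrist")
    q=s["tcp_rot"]; T=np.eye(4); T[:3,:3]=R.from_quat(np.roll(q,-1)).as_matrix(); T[:3,3]=s["position"]
    f["extrinsics"]=np.linalg.inv(T@f["tool_from_camera"]); return s,f
def fits(f,names,tol=.004):
    P=pts(f)
    for k in names:
        for r in optics.regions_of(f,k)[:1]:
            m=r["pixels"]&(f["depth"]>0); q=P[m]; z=np.percentile(q[:,2],70)
            q=q[abs(q[:,2]-z)<tol]
            print(k,round(r["conf"],2),"z",z,len(q),cv2.minAreaRect((q[:,:2]*1000).astype(np.float32)))
E
python3 - <<'E'
from h import *
s,f=wrist(); save(f,"w1"); print(s["position"],s["tcp_rot"])
fits(f,("slab","fence","board"))
for k in("slab_front","slab_back","jaw_top","handle_top","slab"): print(k,[(np.round(q["xyz"],4),round(q["conf"],2)) for q in optics.search_frame(f,k)[:2]])
E
```

```text
[0.42602655 0.02621519 0.27080736] [2.79617181e-04 9.96504828e-01 8.35344988e-02 1.94261656e-04]
slab 0.95 z 0.042828095966256634 8951 ((542.0469970703125, 57.2230224609375), (118.42427062988281, 82.21880340576172), 10.897679328918457)
board 0.7 z 0.018836355442149393 23777 ((524.4230346679688, 55.80781555175781), (165.082763671875, 239.99314880371094), 9.554794311523438)
slab_front [(array([0.5466, 0.0548, 0.0444]), 0.71)]
slab_back [(array([0.5471, 0.0549, 0.0447]), 0.8)]
jaw_top []
handle_top []
slab [(array([0.547 , 0.0518, 0.0411]), 0.86)]
```

View pics/w1.png

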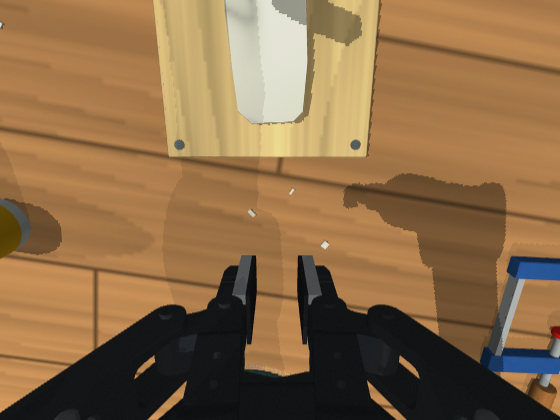

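```bash
cat >> h.py <<'E'
A=np.deg2rad(9.6); U=np.array([np.cos(A),np.sin(A)]); V=np.array([-U[1],U[0]]); O=np.array([.6065,.0685])
def bf(p): d=np.asarray(p)[...,:2]-O; return np.stack([d@U,d@V],-1)*1000
def slab(f):
    P=pts(f); r=optics.regions_of(f,"slab")[0]; m=r["pixels"]&(f["depth"]>0)&(abs(P[...,2]-.042)<.005)
    q=bf(P[m]); x0=np.percentile(q[:,0],.5); rows=[]
    e=[]
    for y in range(-60,60,4):
        s=q[(q[:,1]>=y)&(q[:,1]<y+4)]
        if len(s)>10: e.append((y+2,round(float(np.percentile(s[:,0],1)),1)))
    print("front x(y)",e)
    for x in np.arange(x0,q[:,0].max()-8,8):
        s=q[(q[:,0]>=x)&(q[:,0]<x+8),1]
        if len(s)>20: rows.append((x+4,*np.percentile(s,[1,99]),))
    print(np.round(rows,1))
E
python3 - <<'E'
from h import *
s,f=wrist(); slab(f)
E
```

```text
front x(y) [(-42, -84.1), (-38, -112.3), (-34, -116.5), (-30, -120.2), (-26, -121.7), (-22, -121.7), (-18, -122.9), (-14, -122.7), (-10, -122.7), (-6, -122.7), (-2, -122.7), (2, -123.7), (6, -123.6), (10, -123.7), (14, -123.7), (18, -123.0), (22, -120.5), (26, -116.2), (30, -113.1), (34, -104.2), (38, -70.6), (42, -33.6)]
[[-119.7  -32.4   24.8]
 [-111.7  -37.5   31.1]
 [-103.7  -38.5   32.5]
 [ -95.7  -38.5   33.1]
 [ -87.7  -39.3   34. ]
 [ -79.7  -40.1   34.9]
 [ -71.7  -40.3   35.7]
 [ -63.7  -40.9   36.2]
 [ -55.7  -40.6   37.2]
 [ -47.7  -40.5   38. ]
 [ -39.7  -40.2   39. ]
 [ -31.7  -39.3   39.6]
 [ -23.7  -39.    40.2]
 [ -15.7  -38.8   40.7]]
```

Call:
{"api": "servo_tool", "payload": {
  "targets": [
    {"travel": [33, 15, -50], "turn": 0, "jaw": 16},
    {"travel": [33, 15, -100], "turn": 0, "jaw": 16},
    {"travel": [33, 15, -150], "turn": 0, "jaw": 16},
    {"travel": [33, 15, -200], "turn": 0, "jaw": 16},
    {"travel": [33, 15, -240], "turn": 0, "jaw": 16},
    {"travel": [33, 15, -244], "turn": 0, "jaw": 16},
    {"travel": [33, 15, -244], "turn": 0, "jaw": 16}
  ]
}}

```text
time_s: 4.75
position: [0.4583, 0.0415, 0.0263]
tcp_rot: [-0.0, 0.997, 0.083, -0.001]
contact_force: [0.3, 0.1, 0.8]
finger_gap: 0.189
finger_force: 0.0
```

Call:
{"api": "servo_tool", "payload": {
  "targets": [
    {"travel": [3, 0.5, 0], "turn": 0, "jaw": 16},
    {"travel": [6, 1, 0], "turn": 0, "jaw": 16},
    {"travel": [9, 1.5, 0], "turn": 0, "jaw": 16},
    {"travel": [12, 2, 0], "turn": 0, "jaw": 16},
    {"travel": [15, 2.5, 0], "turn": 0, "jaw": 16},
    {"travel": [18, 3, 0], "turn": 0, "jaw": 16},
    {"travel": [21, 3.5, 0], "turn": 0, "jaw": 16},
    {"travel": [24, 4, 0], "turn": 0, "jaw": 16}
  ]
}}

```text
time_s: 5.55
position: [0.4802, 0.0448, 0.0266]
tcp_rot: [0.001, 0.997, 0.083, -0.003]
contact_force: [-7.6, -0.6, 4.4]
finger_gap: 0.186
finger_force: 3.7
```

Call:
{"api": "servo_tool", "payload": {
  "targets": [
    {"travel": [3, 0.5, 0], "turn": 0, "jaw": 16},
    {"travel": [6, 1, 0], "turn": 0, "jaw": 16},
    {"travel": [9, 1.5, 0], "turn": 0, "jaw": 16},
    {"travel": [12, 2, 0], "turn": 0, "jaw": 16},
    {"travel": [15, 2.5, 0], "turn": 0, "jaw": 16},
    {"travel": [18, 3, 0], "turn": 0, "jaw": 16},
    {"travel": [21, 3.5, 0], "turn": 0, "jaw": 16},
    {"travel": [24, 4, 0], "turn": 0, "jaw": 16},
    {"travel": [27, 4.5, 0], "turn": 0, "jaw": 16},
    {"travel": [29, 5, 0], "turn": 0, "jaw": 16}
  ]
}}

```text
time_s: 6.55
position: [0.5096, 0.0496, 0.0265]
tcp_rot: [0.001, 0.997, 0.083, -0.002]
contact_force: [-6.8, 0.3, 4.3]
finger_gap: 0.193
finger_force: 3.3
```

```bash
python3 - <<'E'
from h import *
s,f=wrist(); save(f,"w2"); print(bf(s["position"])); slab(f)
f=optics.grab_frame("side"); fits(f,("slab","fence"))
E
```

```text
[-98.65334271  -2.4950775 ]
front x(y) [(-46, -30.1), (-42, -57.1), (-38, -75.3), (-34, -79.1), (-30, -82.5), (-26, -84.7), (-22, -84.9), (-18, -85.0), (-14, -84.8), (-10, -85.3), (-6, -85.2), (-2, -85.1), (2, -85.0), (6, -85.3), (10, -85.3), (14, -84.9), (18, -84.2), (22, -80.6), (26, -76.7), (30, -72.6), (34, -57.4), (38, 4.1)]
[[-81.2 -34.2  23.3]
 [-73.2 -38.3  30.2]
 [-65.2 -39.1  31.4]
 [-57.2 -40.1  31.8]
 [-49.2 -41.2  32.3]
 [-41.2 -42.   32.9]
 [-33.2 -43.   33.4]
 [-25.2 -43.7  33.6]
 [-17.2 -43.8  34. ]
 [ -9.2 -43.9  34.5]
 [ -1.2 -44.1  35.1]
 [  6.8 -44.1  35.7]]
slab 0.65 z 0.01908772628922515 198 ((690.2814331054688, -408.218505859375), (40.40127944946289, 194.3287353515625), 51.23265075683594)
fence 0.59 z 0.03938017907569846 161 ((685.7133178710938, 91.65486145019531), (31.9233341217041, 156.20370483398438), 15.459785461425781)
```

View pics/w2.png

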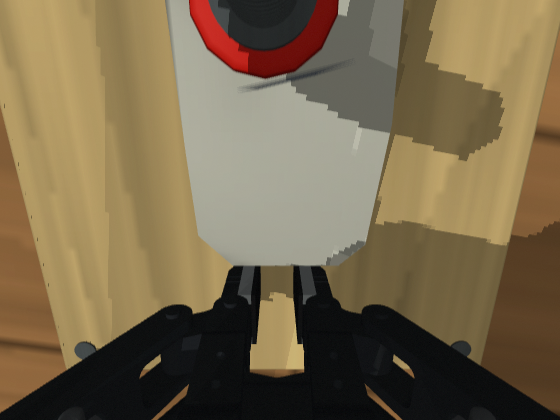

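Call:
{"api": "servo_tool", "payload": {
  "targets": [
    {"travel": [1.5, 0.25, 0], "turn": 0, "jaw": 16},
    {"travel": [3, 0.5, 0], "turn": 0, "jaw": 16},
    {"travel": [4.5, 0.75, 0], "turn": 0, "jaw": 16},
    {"travel": [6, 1, 0], "turn": 0, "jaw": 16},
    {"travel": [7, 1.2, 0], "turn": 0, "jaw": 16}
  ]
}}

```text
time_s: 7.3
position: [0.5169, 0.0508, 0.0265]
tcp_rot: [0.001, 0.997, 0.083, -0.002]
contact_force: [-6.4, -1.5, 3.6]
finger_gap: 0.186
finger_force: 3.2
```

Call:
{"api": "servo_tool", "payload": {
  "targets": [
    {"travel": [1, 0.2, 0], "turn": 0, "jaw": 16},
    {"travel": [1.6, 0.3, 0], "turn": 0, "jaw": 16}
  ]
}}

```text
time_s: 7.5
position: [0.5184, 0.0511, 0.0265]
tcp_rot: [0.001, 0.997, 0.083, -0.002]
contact_force: [-6.8, -1.8, 4.2]
finger_gap: 0.185
finger_force: 3.2
```

Call:
{"api": "servo_tool", "payload": {
  "targets": [
    {"travel": [0.5, 0.1, 0], "turn": 0, "jaw": 16},
    {"travel": [1, 0.2, 0], "turn": 0, "jaw": 16}
  ]
}}

```text
time_s: 7.7
position: [0.5193, 0.0513, 0.0265]
tcp_rot: [0.001, 0.997, 0.083, -0.002]
contact_force: [-6.0, -1.1, 3.3]
finger_gap: 0.188
finger_force: 3.2
```

Call:
{"api": "servo_tool", "payload": {
  "targets": [
    {"travel": [0.5, 0.1, 0], "turn": 0, "jaw": 16},
    {"travel": [1, 0.2, 0], "turn": 0, "jaw": 16}
  ]
}}

```text
time_s: 7.9
position: [0.5197, 0.0514, 0.0265]
tcp_rot: [0.001, 0.997, 0.083, -0.003]
contact_force: [-9.0, -0.6, 8.0]
finger_gap: 0.183
finger_force: 4.5
```

Call:
{"api": "servo_tool", "payload": {
  "targets": [
    {"travel": [0.5, 0.1, 0], "turn": 0, "jaw": 16},
    {"travel": [0.8, 0.15, 0], "turn": 0, "jaw": 16}
  ]
}}

```text
time_s: 8.1
position: [0.5197, 0.0513, 0.0264]
tcp_rot: [0.001, 0.997, 0.082, -0.004]
contact_force: [-10.1, -1.6, 8.2]
finger_gap: 0.189
finger_force: 5.3
```

Call:
{"api": "servo_tool", "payload": {
  "targets": [
    {"travel": [0.5, 0.1, 0], "turn": 0, "jaw": 16},
    {"travel": [0.5, 0.1, 0], "turn": 0, "jaw": 16}
  ]
}}

```text
time_s: 8.3
position: [0.5197, 0.0513, 0.0263]
tcp_rot: [0.001, 0.997, 0.082, -0.004]
contact_force: [-10.7, -1.7, 6.8]
finger_gap: 0.187
finger_force: 5.4
```

Call:
{"api": "servo_tool", "payload": {
  "targets": [
    {"travel": [1, 0.2, 0], "turn": 0, "jaw": 16},
    {"travel": [2, 0.3, 0], "turn": 0, "jaw": 16},
    {"travel": [3, 0.5, 0], "turn": 0, "jaw": 16},
    {"travel": [3, 0.5, 0], "turn": 0, "jaw": 16}
  ]
}}

```text
time_s: 8.7
position: [0.5197, 0.0512, 0.0257]
tcp_rot: [0.002, 0.997, 0.082, -0.007]
contact_force: [-16.5, -1.9, 12.0]
finger_gap: 0.184
finger_force: 8.7
```

Call:
{"api": "servo_tool", "payload": {
  "targets": [
    {"travel": [1, 0.2, 0], "turn": 0, "jaw": 16},
    {"travel": [2, 0.3, 0], "turn": 0, "jaw": 16},
    {"travel": [3, 0.5, 0], "turn": 0, "jaw": 16},
    {"travel": [3, 0.5, 0], "turn": 0, "jaw": 16}
  ]
}}

```text
time_s: 9.1
position: [0.5198, 0.0511, 0.0252]
tcp_rot: [0.002, 0.997, 0.082, -0.01]
contact_force: [-23.5, -3.3, 16.4]
finger_gap: 0.191
finger_force: 11.9
```

```bash
python3 - <<'E'
from h import *
s,f=wrist(); print(bf(s["position"]),s["contact_force"],s["ft_torque"]); slab(f)
E
```

```text
[-88.40686189  -2.66907507] [-23.46982191  -3.32747462  16.4229702 ] [-0.75927106  4.73966629  0.00934872]
front x(y) [(-46, -20.5), (-42, -47.0), (-38, -65.1), (-34, -68.7), (-30, -72.2), (-26, -74.3), (-22, -74.7), (-18, -75.0), (-14, -75.0), (-10, -75.0), (-6, -75.1), (-2, -75.0), (2, -75.1), (6, -74.9), (10, -74.9), (14, -74.8), (18, -74.1), (22, -70.3), (26, -67.3), (30, -63.0), (34, -51.2)]
[[-71.  -34.   23.5]
 [-63.  -38.2  30. ]
 [-55.  -39.2  31.4]
 [-47.  -40.1  31.8]
 [-39.  -41.   32.4]
 [-31.  -42.1  32.8]
 [-23.  -43.   33.1]
 [-15.  -44.   33.9]
 [ -7.  -44.4  34.3]
 [  1.  -44.3 -22.5]
 [  9.  -44.3 -22.9]
 [ 17.  -44.2 -23.4]]
```

Call:
{"api": "servo_tool", "payload": {
  "targets": [
    {"travel": [-10, -2, 0], "turn": 0, "jaw": 16},
    {"travel": [-40, -7, 0], "turn": 0, "jaw": 0},
    {"travel": [-40, -7, 40], "turn": 0, "jaw": 0},
    {"travel": [-40, -7, 90], "turn": 0, "jaw": 0},
    {"travel": [-40, -7, 140], "turn": 0, "jaw": 0},
    {"travel": [-40, -7, 190], "turn": 0, "jaw": 0},
    {"travel": [-40, -7, 240], "turn": 0, "jaw": 0},
    {"travel": [-20, -4, 290], "turn": 0, "jaw": 0},
    {"travel": [20, 6, 320], "turn": 0, "jaw": 0},
    {"travel": [30, 8, 330], "turn": 0, "jaw": 0}
  ]
}}

```text
time_s: 10.2
position: [0.5638, 0.0621, 0.3615]
tcp_rot: [-0.0, 0.997, 0.082, 0.005]
contact_force: [0.0, -0.1, -0.3]
finger_gap: 0.0
finger_force: 0.0
```

Call:
{"api": "servo_tool", "payload": {
  "targets": [
    {"travel": [0, 0, 0], "turn": 0, "jaw": 0},
    {"travel": [0, 0, 0], "turn": 0, "jaw": 0}
  ]
}}

```text
time_s: 10.4
position: [0.5593, 0.0614, 0.3561]
tcp_rot: [0.0, 0.997, 0.083, -0.0]
contact_force: [-0.8, 0.3, 0.1]
finger_gap: -0.003
finger_force: 0.0
```

```bash
python3 - <<'E'
from h import *
s,f=wrist(); save(f,"w3"); print(s["position"],bf(s["position"]),s["contact_force"],s["ft_torque"])
P=pts(f); np.save("P3.npy",P)
for k in("jaw_top","handle_top","jaw","handle","slab_back","fence"):
    for q in optics.search_frame(f,k)[:2]: print(k,np.round(q["xyz"],4),bf(q["xyz"]),round(q["conf"],2))
for k in ("handle","jaw","fence"):
    for r in optics.regions_of(f,k)[:1]:
        m=r["pixels"]&(f["depth"]>0); q=P[m]; b=bf(q); v,u=np.nonzero(m)
        for lo in np.arange(.03,.26,.01):
            w=(q[:,2]>=lo)&(q[:,2]<lo+.01)
            if w.sum()>30: print(k,round(lo,2),w.sum(),"x",np.percentile(b[w,0],[1,50,99]).round(1),"y",np.percentile(b[w,1],[1,50,99]).round(1),"z",q[w,2].mean().round(4))
E
```

```text
[0.55925071 0.0613626  0.35608835] [-47.77790777   0.84225943] [-0.79693269  0.28945372  0.06086067] [-0.00443666  0.02123234  0.04774818]
jaw_top [0.6422 0.0757 0.1729] [36.4007935   1.14552721] 0.85
jaw_top [0.5873 0.432  0.0144] [ 41.68931552 361.61151941] 0.75
handle_top [0.6022 0.0667 0.2312] [-4.5399667  -1.05768726] 0.87
jaw [0.6451 0.0759 0.1699] [39.29353576  0.85909705] 0.59
jaw [0.6038 0.0657 0.2309] [-3.12914179 -2.31051329] 0.36
handle [0.605  0.0647 0.2343] [-2.11271529 -3.49663182] 0.79
slab_back [0.6232 0.0513 0.0448] [ 13.59771138 -19.74416991] 0.92
fence [0.695  0.0678 0.04  ] [ 87.14391116 -15.44923131] 0.63
handle 0.18 32 x [ 4.8 10.1 14.1] y [-11.4   4.8  16.3] z 0.1848
handle 0.19 36 x [ 4.   9.7 14. ] y [-11.7   1.1  16.7] z 0.1949
handle 0.2 41 x [ 4.  10.  13.5] y [-11.2   3.3  16.2] z 0.2048
handle 0.21 43 x [ 3.4  8.9 12.9] y [-11.6   1.6  16.5] z 0.2153
handle 0.22 729 x [-18.8  -5.3  11.5] y [-13.3   2.4  15.7] z 0.2287
handle 0.23 414 x [-15.7  -2.    9. ] y [-11.4   0.8  13.8] z 0.2306
jaw 0.04 46 x [-55.2  38.5 103.7] y [-22.1  14.3  25.8] z 0.0424
jaw 0.15 1682 x [ 9.2 51.  85.5] y [-8.8  1.4 11.7] z 0.1551
jaw 0.16 60 x [ 85.   85.2 112.5] y [-12.2  -1.4  14.6] z 0.167
jaw 0.17 886 x [  9.5  97.5 117.5] y [-12.1   0.5  14.5] z 0.1721
jaw 0.18 38 x [  5.5  10.8 112.6] y [-12.2   3.9  15.4] z 0.1851
jaw 0.19 36 x [ 4.7  9.9 77.8] y [-11.7   1.1  15.8] z 0.1947
jaw 0.2 43 x [ 4.   9.7 13.4] y [-12.6   2.4  16.2] z 0.2048
jaw 0.21 42 x [ 4.   9.1 12.9] y [-11.6   1.2  15.8] z 0.2152
jaw 0.22 765 x [-19.8  -5.3  11.4] y [-13.3   1.6  16. ] z 0.2286
jaw 0.23 414 x [-15.7  -2.    9. ] y [-11.4   0.8  13.8] z 0.2306
fence 0.03 427 x [83.9 89.2 96.2] y [-76.9 -15.6  79.7] z 0.0385
fence 0.04 718 x [82.9 89.8 95.8] y [-77.6   1.2  79.3] z 0.041
```

View pics/w3.png

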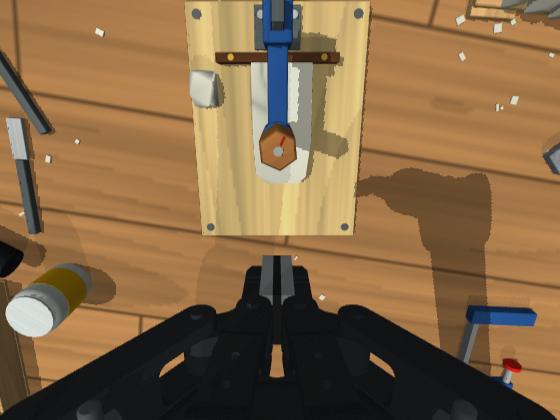

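Call:
{"api": "servo_tool", "payload": {
  "targets": [
    {"travel": [50, 9, 0], "turn": 0, "jaw": 0},
    {"travel": [100, 17, 0], "turn": 0, "jaw": 0},
    {"travel": [104, 18, -40], "turn": 0, "jaw": 0},
    {"travel": [104, 18, -90], "turn": 0, "jaw": 0},
    {"travel": [104, 18, -140], "turn": 0, "jaw": 0},
    {"travel": [104, 18, -170], "turn": 0, "jaw": 0},
    {"travel": [104, 18, -180], "turn": 0, "jaw": 0},
    {"travel": [104, 18, -184], "turn": 0, "jaw": 0},
    {"travel": [104, 18, -184], "turn": 0, "jaw": 0}
  ]
}}

```text
time_s: 11.8
position: [0.6646, 0.0796, 0.1739]
tcp_rot: [-0.0, 0.997, 0.083, 0.001]
contact_force: [0.0, 0.6, 0.3]
finger_gap: -0.001
finger_force: 0.0
```

```bash
python3 - <<'E'
from h import *
s,f=wrist(); save(f,"w4"); print(s["position"],bf(s["position"]),s["contact_force"])
f=optics.grab_frame("side"); p=f["pixels"][150:290,130:330]; cv2.imwrite("pics/s4.png",cv2.cvtColor(cv2.resize(p,(800,560),interpolation=3),cv2.COLOR_RGB2BGR))
E
```

```text
[0.66464357 0.07960241 0.17392425] [59.1808601   1.25039849] [0.03405873 0.60899086 0.32916453]
```

View pics/s4.png

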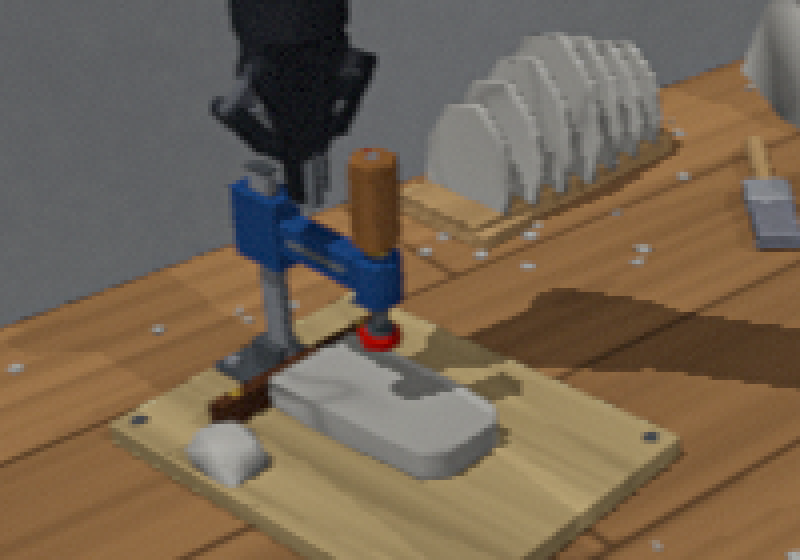

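Call:
{"api": "servo_tool", "payload": {
  "targets": [
    {"travel": [-1.5, 0, -8], "turn": 0, "jaw": 0},
    {"travel": [-1.5, 0, -12], "turn": 0, "jaw": 0},
    {"travel": [-1.5, 0, -14], "turn": 0, "jaw": 0},
    {"travel": [-1.5, 0, -16], "turn": 0, "jaw": 0},
    {"travel": [-1.5, 0, -17], "turn": 0, "jaw": 0},
    {"travel": [-1.5, 0, -18], "turn": 0, "jaw": 0},
    {"travel": [-1.5, 0, -19], "turn": 0, "jaw": 0},
    {"travel": [-1.5, 0, -20], "turn": 0, "jaw": 0},
    {"travel": [-1.5, 0, -21], "turn": 0, "jaw": 0},
    {"travel": [-1.5, 0, -22], "turn": 0, "jaw": 0}
  ]
}}

```text
time_s: 12.9
position: [0.6622, 0.0794, 0.1516]
tcp_rot: [0.0, 0.997, 0.083, 0.0]
contact_force: [-3.4, -1.8, 6.3]
finger_gap: 0.002
finger_force: 3.0
```

Call:
{"api": "servo_tool", "payload": {
  "targets": [
    {"travel": [0, 0, -2], "turn": 0, "jaw": 0},
    {"travel": [0, 0, -4], "turn": 0, "jaw": 0},
    {"travel": [0, 0, -6], "turn": 0, "jaw": 0},
    {"travel": [0, 0, -8], "turn": 0, "jaw": 0},
    {"travel": [0, 0, -10], "turn": 0, "jaw": 0},
    {"travel": [0, 0, -12], "turn": 0, "jaw": 0},
    {"travel": [0, 0, -14], "turn": 0, "jaw": 0},
    {"travel": [0, 0, -16], "turn": 0, "jaw": 0},
    {"travel": [0, 0, -18], "turn": 0, "jaw": 0},
    {"travel": [0, 0, -20], "turn": 0, "jaw": 0}
  ]
}}

```text
time_s: 13.9
position: [0.6623, 0.0794, 0.1318]
tcp_rot: [0.0, 0.997, 0.083, 0.0]
contact_force: [-3.7, -1.9, 6.9]
finger_gap: 0.005
finger_force: 3.7
```

Sliding at ~7 N. Continue to just above cap contact.

Call:
{"api": "servo_tool", "payload": {
  "targets": [
    {"travel": [0, 0, -2], "turn": 0, "jaw": 0},
    {"travel": [0, 0, -4], "turn": 0, "jaw": 0},
    {"travel": [0, 0, -6], "turn": 0, "jaw": 0},
    {"travel": [0, 0, -8], "turn": 0, "jaw": 0},
    {"travel": [0, 0, -10], "turn": 0, "jaw": 0},
    {"travel": [0, 0, -12], "turn": 0, "jaw": 0},
    {"travel": [0, 0, -14], "turn": 0, "jaw": 0},
    {"travel": [0, 0, -16], "turn": 0, "jaw": 0},
    {"travel": [0, 0, -18], "turn": 0, "jaw": 0}
  ]
}}

```text
time_s: 14.8
position: [0.6623, 0.0794, 0.1138]
tcp_rot: [0.0, 0.997, 0.083, 0.0]
contact_force: [-3.1, -0.9, 7.1]
finger_gap: 0.001
finger_force: 3.7
```

Call:
{"api": "servo_tool", "payload": {
  "targets": [
    {"travel": [0, 0, -1.5], "turn": 0, "jaw": 0},
    {"travel": [0, 0, -3], "turn": 0, "jaw": 0},
    {"travel": [0, 0, -4], "turn": 0, "jaw": 0}
  ]
}}

```text
time_s: 15.1
position: [0.6622, 0.0794, 0.1096]
tcp_rot: [0.0, 0.997, 0.083, 0.0]
contact_force: [-3.6, -1.2, 6.8]
finger_gap: -0.001
finger_force: 3.2
```

Call:
{"api": "servo_tool", "payload": {
  "targets": [
    {"travel": [0, 0, -1], "turn": 0, "jaw": 0},
    {"travel": [0, 0, -2], "turn": 0, "jaw": 0},
    {"travel": [0, 0, -3], "turn": 0, "jaw": 0}
  ]
}}

```text
time_s: 15.4
position: [0.6626, 0.0795, 0.1069]
tcp_rot: [0.0, 0.997, 0.083, 0.0]
contact_force: [-1.4, -0.5, 6.5]
finger_gap: 0.002
finger_force: 3.5
```

Call:
{"api": "servo_tool", "payload": {
  "targets": [
    {"travel": [0, 0, -1], "turn": 0, "jaw": 0},
    {"travel": [0, 0, -2], "turn": 0, "jaw": 0}
  ]
}}

```text
time_s: 15.6
position: [0.6629, 0.0795, 0.1055]
tcp_rot: [0.0, 0.997, 0.083, 0.001]
contact_force: [-2.8, -0.6, 12.5]
finger_gap: -0.001
finger_force: 6.1
```

Call:
{"api": "servo_tool", "payload": {
  "targets": [
    {"travel": [0, 0, -1], "turn": 0, "jaw": 0},
    {"travel": [0, 0, -1.5], "turn": 0, "jaw": 0}
  ]
}}

```text
time_s: 15.8
position: [0.6631, 0.0796, 0.1049]
tcp_rot: [0.0, 0.997, 0.083, 0.001]
contact_force: [-4.8, -1.9, 15.1]
finger_gap: -0.002
finger_force: 7.6
```

Call:
{"api": "servo_tool", "payload": {
  "targets": [
    {"travel": [0, 0, -0.5], "turn": 0, "jaw": 0},
    {"travel": [0, 0, -1], "turn": 0, "jaw": 0}
  ]
}}

```text
time_s: 16.0
position: [0.6633, 0.0796, 0.1043]
tcp_rot: [0.0, 0.997, 0.083, 0.001]
contact_force: [-4.6, -1.2, 14.6]
finger_gap: -0.003
finger_force: 7.5
```

Call:
{"api": "servo_tool", "payload": {
  "targets": [
    {"travel": [0, 0, -1], "turn": 0, "jaw": 0},
    {"travel": [0, 0, -1], "turn": 0, "jaw": 0}
  ]
}}

```text
time_s: 16.2
position: [0.6634, 0.0796, 0.104]
tcp_rot: [0.0, 0.997, 0.083, 0.001]
contact_force: [-6.4, -1.1, 19.3]
finger_gap: -0.002
finger_force: 9.7
```

Call:
{"api": "servo_tool", "payload": {
  "targets": [
    {"travel": [0, 0, -1], "turn": 0, "jaw": 0},
    {"travel": [0, 0, -1], "turn": 0, "jaw": 0}
  ]
}}

```text
time_s: 16.4
position: [0.6634, 0.0796, 0.1039]
tcp_rot: [0.001, 0.997, 0.083, 0.001]
contact_force: [-8.1, -2.5, 23.4]
finger_gap: -0.004
finger_force: 12.0
```

Call:
{"api": "servo_tool", "payload": {
  "targets": [
    {"travel": [0, 0, -0.5], "turn": 0, "jaw": 0},
    {"travel": [0, 0, -0.5], "turn": 0, "jaw": 0}
  ]
}}

```text
time_s: 16.6
position: [0.6634, 0.0796, 0.1039]
tcp_rot: [0.001, 0.997, 0.083, 0.002]
contact_force: [-10.1, -2.1, 26.6]
finger_gap: 0.001
finger_force: 13.2
```

Call:
{"api": "servo_tool", "payload": {
  "targets": [
    {"travel": [0, 0, 10], "turn": 0, "jaw": 0},
    {"travel": [0, 0, 50], "turn": 0, "jaw": 0},
    {"travel": [0, 0, 100], "turn": 0, "jaw": 0},
    {"travel": [0, 0, 150], "turn": 0, "jaw": 85},
    {"travel": [-30, -5, 190], "turn": 0, "jaw": 85},
    {"travel": [-75, -13, 210], "turn": 0, "jaw": 85},
    {"travel": [-105, -18, 220], "turn": 0, "jaw": 85},
    {"travel": [-105, -18, 220], "turn": 0, "jaw": 85},
    {"travel": [-105, -18, 220], "turn": 0, "jaw": 85}
  ]
}}

```text
time_s: 17.5
position: [0.5575, 0.0611, 0.3193]
tcp_rot: [0.0, 0.997, 0.082, 0.001]
contact_force: [0.9, 0.2, 0.1]
finger_gap: 0.991
finger_force: 0.0
```

```bash
python3 - <<'E'
from h import *
s,f=wrist(); save(f,"w5"); print(s["position"],bf(s["position"]),s["tcp_rot"],s["joint_pos"])
P=pts(f); b=bf(P); z=P[...,2]
for k in("handle_top",):
    for q in optics.search_frame(f,k)[:1]: print(k,np.round(q["xyz"],4),bf(q["xyz"]),round(q["conf"],2))
m=(f["depth"]>0)&(abs(b[...,0])<30)&(abs(b[...,1])<30)&(z>.172)&(z<.2)
q=b[m]; print("top",m.sum(),z[m].mean(),q.mean(0))
hull=cv2.convexHull(q.astype(np.float32)); print(cv2.minEnclosingCircle(hull))
ap=cv2.approxPolyDP(hull,3,True)[:,0]; print(ap)
# width by angle
for a in range(0,180,10):
    d=q@[np.cos(np.deg2rad(a)),np.sin(np.deg2rad(a))]; print(a,round(float(np.ptp(np.percentile(d,[.5,99.5]))),1),end="; ")
px=f["pixels"].astype(int); red=m&(px[...,0]>150)&(px[...,1]<70)&(px[...,2]<70); print("red",red.sum(),b[red].mean(0))
a=(f["depth"]>0)&(abs(b[...,1]-1)<6)&(b[...,0]>22)&(b[...,0]<80)&(z>.08); print("arm slope",np.polyfit(b[a][:,0],z[a]*1000,1), a.sum())
E
```

```text
[0.55745856 0.06109458 0.31932899] [-49.5896626    0.87686508] [3.21292089e-04 9.96592348e-01 8.24781067e-02 9.75249140e-04] [ 0.2453903   0.28564494 -0.50692115  1.6967847   0.14859094  1.19544719
 -1.70439123]
handle_top [0.6068 0.0695 0.1844] [0.46256756 0.93596541] 0.7
top 1111 0.1832541033495684 [2.6501846  1.22315354]
((2.312952756881714, 1.1985812187194824), 17.131874084472656)
[[ 18.752308     3.9339774 ]
 [  9.181171    16.497501  ]
 [ -7.5803466   15.185017  ]
 [-14.43508      0.67256945]
 [ -6.1058106  -13.045245  ]
 [ 12.206252   -12.787854  ]]
0 31.3; 10 31.3; 20 30.7; 30 29.7; 40 29.5; 50 30.5; 60 31.3; 70 31.4; 80 30.7; 90 29.6; 100 29.6; 110 30.7; 120 31.5; 130 31.5; 140 31.0; 150 29.7; 160 29.6; 170 30.5; red 11 [10.7739195  -2.51690902]
arm slope [-3.85532850e-02  1.06661228e+02] 728
```

View pics/w5.png

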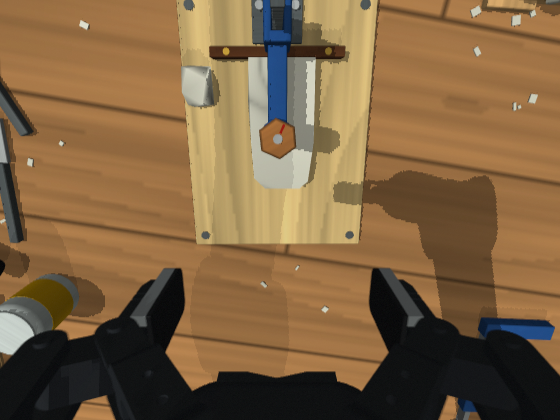

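Call:
{"api": "servo_tool", "payload": {
  "targets": [
    {"travel": [25, 4, 0], "turn": 8.5, "jaw": 60},
    {"travel": [50.5, 9, 0], "turn": 17, "jaw": 60},
    {"travel": [50.5, 9, -20], "turn": 25.5, "jaw": 60},
    {"travel": [50.5, 9, -40], "turn": 34, "jaw": 60},
    {"travel": [50.5, 9, -60], "turn": 42.5, "jaw": 60},
    {"travel": [50.5, 9, -80], "turn": 51, "jaw": 60},
    {"travel": [50.5, 9, -90], "turn": 59.5, "jaw": 60},
    {"travel": [50.5, 9, -100], "turn": 65.5, "jaw": 60},
    {"travel": [50.5, 9, -100], "turn": 65.5, "jaw": 60},
    {"travel": [50.5, 9, -100], "turn": 65.5, "jaw": 60}
  ]
}}

```text
time_s: 18.6
position: [0.6081, 0.0705, 0.2177]
tcp_rot: [-0.001, 0.794, 0.608, -0.0]
contact_force: [0.1, 0.1, 0.4]
finger_gap: 0.705
finger_force: 0.0
```

```bash
python3 - <<'E'
from h import *
s=ctrl.get_state(); print(s["position"],bf(s["position"]),np.rad2deg(2*np.arctan2(s["tcp_rot"][2],s["tcp_rot"][1])),s["joint_pos"],s["contact_force"])
E
```

```text
[0.60805227 0.07050273 0.2176724 ] [1.8645239  1.71581826] 74.82987945357466 [ 0.33145534  0.52175616 -0.6839122   1.67764088  0.36453288  1.07504637
 -0.72849694] [0.07448896 0.07456121 0.43941497]
```

Call:
{"api": "servo_tool", "payload": {
  "targets": [
    {"travel": [0, 0, -30], "turn": 0, "jaw": 60},
    {"travel": [0, 0, -60], "turn": 0, "jaw": 60},
    {"travel": [0, -0.5, -72], "turn": 0, "jaw": 60},
    {"travel": [0, -0.5, -72], "turn": 0, "jaw": 45},
    {"travel": [0, -0.5, -72], "turn": 0, "jaw": 36},
    {"travel": [0, -0.5, -72], "turn": 0, "jaw": 20},
    {"travel": [0, -0.5, -72], "turn": 0, "jaw": 20},
    {"travel": [0, -0.5, -72], "turn": 0, "jaw": 20}
  ]
}}

```text
time_s: 19.4
position: [0.6075, 0.0708, 0.1484]
tcp_rot: [-0.0, 0.793, 0.609, 0.0]
contact_force: [-4.6, 0.8, 6.8]
finger_gap: 0.342
finger_force: 60.1
```

```bash
python3 - <<'E'
from h import *
s=ctrl.get_state(); print(s["position"],bf(s["position"]),np.rad2deg(2*np.arctan2(s["tcp_rot"][2],s["tcp_rot"][1])),s["contact_force"],s["ft_torque"])
E
```

```text
[0.60752334 0.07077138 0.14842956] [1.38779902 2.06890779] 74.99092215658119 [-4.64153313  0.75882193  6.76227284] [0.35799717 1.47753434 0.05915871]
```

Call:
{"api": "servo_tool", "payload": {
  "targets": [
    {"travel": [0, 0, 0], "turn": -4, "jaw": 20},
    {"travel": [0, 0, 0], "turn": -8, "jaw": 20},
    {"travel": [0, 0, 0], "turn": -13, "jaw": 20},
    {"travel": [0, 0, 0], "turn": -18, "jaw": 20},
    {"travel": [0, 0, 0], "turn": -23, "jaw": 20},
    {"travel": [0, 0, 0], "turn": -27, "jaw": 20},
    {"travel": [0, 0, 0], "turn": -30, "jaw": 20},
    {"travel": [0, 0, 0], "turn": -30, "jaw": 20}
  ]
}}

```text
time_s: 20.2
position: [0.6086, 0.0699, 0.1483]
tcp_rot: [0.001, 0.924, 0.383, 0.001]
contact_force: [-1.4, -0.3, 5.0]
finger_gap: 0.344
finger_force: 58.7
```

```bash
python3 - <<'E'
from h import *
s=ctrl.get_state(); print(s["position"],bf(s["position"]),np.rad2deg(2*np.arctan2(s["tcp_rot"][2],s["tcp_rot"][1])),s["contact_force"],s["ft_torque"],s["joint_pos"])
E
```

```text
[0.60858768 0.0698562  0.14826744] [2.28461719 0.98904975] 44.984391643234844 [-1.43224392 -0.27817834  4.99126288] [-0.29723448  0.65283666 -0.00895746] [ 0.21760572  0.56393119 -0.5227351   1.74139204  0.34215921  0.92547777
 -1.23164436]
```

Call:
{"api": "servo_tool", "payload": {
  "targets": [
    {"travel": [0, 0, 0], "turn": -4, "jaw": 20},
    {"travel": [0, 0, 0], "turn": -8, "jaw": 20},
    {"travel": [0, 0, 0], "turn": -13, "jaw": 20},
    {"travel": [0, 0, 0], "turn": -18, "jaw": 20},
    {"travel": [0, 0, 0], "turn": -23, "jaw": 20},
    {"travel": [0, 0, 0], "turn": -28, "jaw": 20},
    {"travel": [0, 0, 0], "turn": -32, "jaw": 20},
    {"travel": [0, 0, 0], "turn": -34, "jaw": 20},
    {"travel": [0, 0, 0], "turn": -34, "jaw": 20}
  ]
}}

```text
time_s: 21.1
position: [0.609, 0.0683, 0.148]
tcp_rot: [0.001, 0.995, 0.096, 0.001]
contact_force: [1.1, -3.5, 5.8]
finger_gap: 0.338
finger_force: 59.1
```

```bash
python3 - <<'E'
from h import *
s=ctrl.get_state(); print(s["position"],bf(s["position"]),np.rad2deg(2*np.arctan2(s["tcp_rot"][2],s["tcp_rot"][1])),s["contact_force"],s["ft_torque"],s["joint_pos"])
E
```

```text
[0.60899681 0.06831523 0.14803027] [ 2.43102916 -0.59857491] 11.038104274314449 [ 1.06483676 -3.53347636  5.81152907] [-1.39162707  0.35513595  0.14404578] [ 0.12016299  0.53577108 -0.38485324  1.74793537  0.25034273  0.90378143
 -1.74958804]
```

Call:
{"api": "servo_tool", "payload": {
  "targets": [
    {"travel": [0, 0, 0], "turn": 0, "jaw": 60},
    {"travel": [0, 0, 0], "turn": 0, "jaw": 60},
    {"travel": [0, 0, 0], "turn": 0, "jaw": 60},
    {"travel": [0, 0, 40], "turn": 0, "jaw": 60},
    {"travel": [0, 0, 90], "turn": 0, "jaw": 60},
    {"travel": [-20, -3, 130], "turn": 0, "jaw": 60},
    {"travel": [-51, -8, 165], "turn": 0, "jaw": 60},
    {"travel": [-51, -8, 172], "turn": 0, "jaw": 60},
    {"travel": [-51, -8, 172], "turn": 0, "jaw": 60}
  ]
}}

```text
time_s: 22.0
position: [0.5573, 0.062, 0.3204]
tcp_rot: [0.0, 0.995, 0.096, 0.002]
contact_force: [0.4, 0.4, -0.9]
finger_gap: 0.702
finger_force: 0.0
```

```bash
python3 - <<'E'
from h import *
s,f=wrist(); save(f,"w6"); print(s["position"],bf(s["position"]),s["tcp_rot"])
P=pts(f); b=bf(P); z=P[...,2]
m=(f["depth"]>0)&(abs(b[...,0])<30)&(abs(b[...,1])<30)&(z>.172)&(z<.2)
q=b[m]; print("top",m.sum(),z[m].mean(),q.mean(0))
c=np.array(cv2.minEnclosingCircle(cv2.convexHull(q.astype(np.float32)))[0]); print(c)
for a in range(0,180,10):
    d=q@[np.cos(np.deg2rad(a)),np.sin(np.deg2rad(a))]; print(a,round(float(np.ptp(np.percentile(d,[.5,99.5]))),1),end="; ")
px=f["pixels"].astype(int); red=m&(px[...,0]>150)&(px[...,1]<70)&(px[...,2]<70); v=b[red].mean(0)-c; print("red",red.sum(),np.rad2deg(np.arctan2(v[1],v[0])))
a=(f["depth"]>0)&(abs(b[...,1]-1)<6)&(b[...,0]>22)&(b[...,0]<80)&(z>.08); print("arm slope",np.polyfit(b[a][:,0],z[a]*1000,1), a.sum())
slab(f)
E
```

```text
[0.55728795 0.06201392 0.32035239] [-49.60455975   1.81178078] [2.40880518e-04 9.95397844e-01 9.58087080e-02 1.94057482e-03]
top 1094 0.1826495276712568 [3.91993777 1.27981934]
[3.55368328 1.25539732]
0 31.4; 10 31.2; 20 30.2; 30 29.6; 40 29.9; 50 30.8; 60 31.1; 70 30.9; 80 30.1; 90 29.0; 100 29.8; 110 30.7; 120 31.3; 130 31.2; 140 30.2; 150 29.4; 160 29.8; 170 31.0; red 19 -90.28942097552869
arm slope [-5.29796204e-02  1.08468627e+02] 698
front x(y) [(-46, -18.8), (-42, -41.9), (-38, -63.1), (-34, -67.4), (-30, -71.3), (-26, -73.0), (-22, -73.2), (-18, -73.3), (-14, -73.4), (-10, -74.5), (-6, -74.7), (-2, -74.7), (2, -75.0), (6, -74.8), (10, -75.3), (14, -72.6), (18, -72.2), (22, -68.7), (26, -64.9), (30, -62.2), (34, -51.4), (38, 16.3)]
[[-70.3 -33.9  22.3]
 [-62.3 -37.5  29.5]
 [-54.3 -38.5  31.6]
 [-46.3 -39.4  32.1]
 [-38.3 -40.2  32.2]
 [-30.3 -42.2  33.5]
 [-22.3 -43.1  33.5]
 [-14.3 -44.   33.8]
 [ -6.3 -43.5  34.8]
 [  1.7 -44.1  34.7]
 [  9.7 -43.7  34.8]
 [ 17.7 -43.3  36. ]
 [ 25.7 -44.   36. ]
 [ 33.7 -43.6  36.1]
 [ 41.7 -43.2  36. ]
 [ 49.7 -42.9  36. ]
 [ 57.7 -42.3  36.1]
 [ 65.7 -43.6  34.8]
 [ 73.7 -43.6  34.8]]
```

View pics/w6.png

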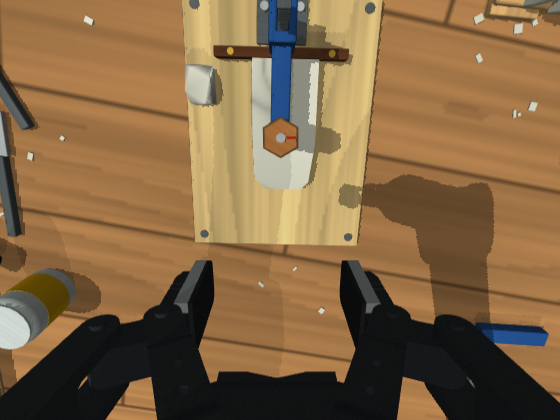

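```bash
python3 -c "
from plant import ctrl
print(ctrl.finish_job())"
```

```text
the job is handed in; nothing more can be done
None
```

The blank is flush against the fence. The jaw is bound on the bar and the handle is tightened about 64°, which I estimate at 50–55 N from the jaw's tilt of about 0.053 rad. The gripper is open and clear of everything, and I handed the job in at 22 s; no verdict came back.

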